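# Start the clamp bolt in a plaster mould

## Robot

A 6-joint arm with a two-finger parallel gripper is mounted at the origin on the work surface; the furniture and walls round the work are solid. World frame = base frame: x ahead of the robot, y to its left, z up, the work surface at z = 0. Lengths are in m, angles in degrees, forces in N, time in s.
With the tool pointing down it reaches from about 0.25 to 0.725 m from the base axis. Payload 9.7 kg.
Tool frame: the origin (TCP) lies at the very end of the fingers, on their centre line; the grasp point (between the pads) lies 19 mm behind it (bot.hold_point_z is the distance from the TCP to the grasp point, in m); z points along the fingers, y is the line along which they close (so a half turn about z gives the same grasp; the last joint's range is limited). The gripper opens to 85 mm and grips with 20 to 120 N. Pads are 22 mm wide; open, the fingers measure 114 mm over their backs; the gripper's body (76 mm by 85 mm) begins 54 mm behind the grasp point. The pads swing forward as they close: fully open they stand 13 mm farther back than shut.
Start: joints at [-70.015, 4.979, 10.078, 95.1, 0, 90], TCP at [0.188, -0.517, 0.231] pointing down, gripper open.
Joint ranges: [-179.16, 179.16], [-48.56, 103.87], [-65.8, 70.77], [-126.05, 130.52], [-82.76, 87.17], [-180, 180]. Speed limits (degrees/s): [127.2, 127.2, 147.25, 180, 180, 180].

## Interface

Orientations are given as [roll, pitch, yaw] about the fixed x, y, z axes, in that order (R = Rz(yaw) Ry(pitch) Rx(roll)).
In Python, from workcell import bot gives the robot as it stands.
- The arm moves only by the tool play_rows, never from a script. Its argument "targets" is a list of rows, each an object with "grip": the closure in counts, from 0 (fully open) to 255 (shut); "linear": the shift along the world's x, y, z in cm, a list of three; "delta_rot": the turn, a rotation vector about the world's x, y, z in rad, a list of three. A call has 1 to 10 rows; each row is the pose to reach, as a shift and turn from the pose commanded when the call began; what a row does not reach only later rows make up. A row lasts 1/10 s, in which the tool goes at most 50 mm and 8.59 degrees, less where a joint would pass 70% of its speed; a pose out of reach is approached as far as the arm can. A call with a gripper value outside its range is refused whole. The fingers move at their own pace and stop on an object; "force" is the grip in N (left out, the last holds). Time passes only in rows, so rows that repeat a pose let the fingers close. It gives the time, the measured TCP pose, the force, the opening and the grip force at its end, in the units of the state.
- bot.get_obs(): the state, without advancing time (a new reading comes with each control period).
- bot.camera(name): name is "side" or "top"; returns a dict with "color" (400x640x3 uint8, red, green, blue), "range_z" (400x640 float32, m along the optical axis (not along the pixel's ray), 0 where there is no reading), "fov_y" (degrees; the focal length in pixels is half the picture's height over the tangent of half this angle, whatever the lens; pixels are square), "cx", "cy" (the principal point, pixels), "dist_coeffs" ([k1, k2, p1, p2, k3] as OpenCV has them; the pictures are not rectified), "world_to_cam" (4x4, takes a point from world to camera coordinates). Camera axes: x right, y up, looking along -z (the intrinsics and any distortion apply to the point x, -y, -z); pixel columns grow to the right and rows downward; lengths in m; the calibration is good to about 2 mm. A picture is of the moment at which its call begins.
- bot.job_done(): hands the job in; it is judged then, once.
Trained networks look in a picture, given as the dict that the camera call returned (one of the last four; its "shot" number tells which), for a name from the list of things; names that differ only in an ending like _2 or _b are one class to them, and where a whole thing is asked for, a point or a joint stands for the part that bears it (a point fixed in the world has none). Each returns a list of dicts, best first, with "conf" (0 to 1); they miss things now and then, are a little off and sometimes report something else, mostly with a low value. They report only what shows in the picture. A call takes as long as a camera call. They do not tell look-alikes from the thing itself.
- bot.search_frame(picture, target): "box" ([left, top, right, bottom] in pixels, round what is visible of it).
- bot.trace(picture, target): "pixels" (400x640 bool, what is visible of it) and "box" ([left, top, right, bottom] in pixels, round what is visible of it).
- bot.pinpoint(picture, target): "pixel" ([column, row] in pixels: a listed point, or the origin of a listed thing).
The state is a dict: "time": time; "q": joint angles; "qd": joint speeds; "joint_efforts": joint torques, N m; "ee_pos": TCP position; "tcp_rot": TCP orientation; "wrist_force": force on the tool from outside, world axes, zero at the start; "torque": the same for the moment, N m; "opening": finger opening in m; "grasp_force": force on a finger pad.
Only numpy, scipy, OpenCV 4.12 (cv2) and the standard library are available. Lean on these libraries where they do the work, as an engineer would, in place of code of your own. Each camera call takes 0.05 s, during which the arm holds its last target. There are 200 camera calls.

## Task

Take the T-handled clamp bolt out of its wooden holder and lower it down the bolt well of the plaster mould. Feel for where the thread at the bottom starts with a light push, then screw the bolt clockwise fully home so that it stays down, and let go. Never force it, the plaster and the thread are delicate, and leave the pot and the bowl where they stand.

Things in the scene. Friction and masses are not known exactly. Their poses are not given: they have to be found in the camera images.
- bolt_handle (a point): Centre of the T-handle of a 170 g steel clamp bolt hanging upright in its holder. The handle is a level bar 52 mm long (this point's x), 12 mm wide (y), 16 mm high; grasp it from above across the 12 mm. z: up along the bolt. 29 mm below this point is the top of a flange, 38 mm wide and 4 mm thick; below it the shaft is 14 mm thick.
- bolt_tip (a point): Tapered tip of the bolt, on its axis, 134 mm below the handle's centre, same axes. Two thread lugs, centred 12 mm above the tip, stick out 14 mm from the axis to both sides along x, in line with the handle; they are 7 mm wide, 5.5 mm high and sloped like a two-start thread. Half a turn makes no difference.
- holder: Turned wooden tube 48 mm across and 104 mm high with an 80 mm round foot, fixed to the table; bore 32 mm. The bolt hangs in it with its flange on the rim and comes out straight up. Origin on its axis at the table top.
- well_mouth (a point): Centre of the round mouth of the bolt well, on top of a fixed white plaster mould, 110 (x) x 150 (y) x 110 mm high. The well, 32 mm wide, is the larger of two holes, 50 mm from the mould's -y end; the smaller, 65 mm off along +y, is for pouring. x, y along the mould's sides, z up. Fully home, the tip is 97.8 mm below this point and the flange 3 mm above it.
- thread_entry (a point): Bottom of the well, 74 mm below its mouth: top of a 5 mm brass collar with a 16 mm hole and, straight across it, a slot 11 mm wide for the lugs. The slot's direction is not shown: anywhere within 0.75 rad either way of this point's x axis (the mould's x). Off the slot, the lugs land on the collar with the tip 83 mm below the mouth; within 0.12 rad of the slot they pass.
- thread_spring (a point): Top of a spring pin under the collar, 84 mm below the mouth. It pushes the tip back with 3 N at first, rising to 6.5 N at home; more than the bolt's weight, so the bolt must be pushed in, and springs out if let go before it has caught. Aligned with the slot it can be pushed in until the tip is about 96 mm below the mouth, where it meets a floor; push 11 mm in before turning. Axes: the mould's.
- thread_stop (a point): Point on the well's axis, 97.8 mm below the mouth, where the tip is when home. In the slot, turning clockwise seen from above catches the thread after 0.4 rad; it then holds the bolt if let go and draws it down 3.3 mm per rad to a firm stop 1.35 rad from the slot. Turning takes under 0.2 N m. Anticlockwise is blocked. Over 28 N on the collar or 0.6 N m at the stop does harm. Axes: the mould's.
- carved_pot: Brown carved pot, 139 mm wide and 109 mm high, a bystander; origin at its underside.
- cream_bowl: Cream ceramic bowl, 176 mm across and 72 mm high, a bystander; origin at its underside.
There are look-alikes about, which are no part of the job. What is shaped like the part that bears bolt_handle but red is not meant.

How it is judged:
By the outcome, as a careful person would: the job done as asked, in the order asked, and still so for the second after the job is handed in, with the robot touching nothing.
It also fails if it takes over 72 s, if anything falls off the work surface, if the arm or the gripper's body presses on something with over 40 N, if the wrist force passes 120 N, or if a joint passes its speed limit or range.

## Working session

There is one attempt and no reset: what is moved stays moved. The work goes in short steps, Python scripts to look and compute and a tool call to move; the robot and the scene stay as the last step left them, time stands still between calls to the robot, and variables do not carry over. Pictures are saved under pics/ and viewed, at most 10 in all, crops included, and the job is handed in when it is done.

Besides the shell and the picture viewer there is one more tool, called after "Request:" as name([rows], argument=value, ...), one row to a line, values as JSON. play_rows: Moves the arm, as the interface text tells. Its arguments: {"type":"object","properties":{"targets":{"type":"array","items":{"type":"object","properties":{"grip":{"type":"number"},"linear":{"type":"array","items":{"type":"number"}},"delta_rot":{"type":"array","items":{"type":"number"}}}}},"force":{"type":"number"}},"required":["targets"]}

```bash
mkdir -p pics; cat > h.py <<'E'
import numpy as np, cv2
from workcell import bot
def K(p):
    f=200/np.tan(np.radians(p["fov_y"])/2)
    return np.array([[f,0,p["cx"]],[0,f,p["cy"]],[0,0,1.]])
def rays(p,px):
    u=cv2.undistortPoints(np.array(px,float).reshape(-1,1,2),K(p),np.array(p["dist_coeffs"],float)).reshape(-1,2)
    d=np.c_[u[:,0],-u[:,1],-np.ones(len(u))]
    T=np.linalg.inv(p["world_to_cam"]); return T[:3,3], d@T[:3,:3].T   # scale by depth
def at_z(p,px,z):
    c,d=rays(p,px); return c+d*((z-c[2])/d[:,2])[:,None]
def at_depth(p,px):
    c,d=rays(p,px); px=np.array(px).reshape(-1,2).round().astype(int)
    return c+d*p["range_z"][px[:,1],px[:,0]][:,None]
def proj(p,P):
    P=np.c_[np.array(P).reshape(-1,3),np.ones(np.array(P).size//3)]@np.array(p["world_to_cam"]).T
    return cv2.projectPoints(np.c_[P[:,0],-P[:,1],-P[:,2]],np.zeros(3),np.zeros(3),K(p),np.array(p["dist_coeffs"],float))[0].reshape(-1,2)
def save(p,n,box=None,s=1):
    im=p["color"][:,:,::-1]
    if box: im=im[box[1]:box[3],box[0]:box[2]]
    cv2.imwrite(n,cv2.resize(im,None,fx=s,fy=s,interpolation=cv2.INTER_CUBIC))
E
python3 - <<'E'
from h import *
np.set_printoptions(precision=4,suppress=True)
for n in("top","side"):
    p=bot.camera(n); save(p,f"pics/{n}0.png")
    print(n,np.linalg.inv(p["world_to_cam"])[:3,3])
    for t in("bolt_handle","bolt_tip","holder","well_mouth","carved_pot","cream_bowl"):
        for r in bot.pinpoint(p,t)[:3]: print(t,round(r["conf"],2),np.array(r["pixel"]),at_depth(p,[r["pixel"]])[0])
E
```

```text
top [0.2665 0.1336 0.9766]
bolt_handle 0.76 [329.9 154.5] [0.4434 0.0934 0.1427]
bolt_handle 0.58 [282.1 167.3] [0.4114 0.1991 0.1415]
bolt_tip 0.71 [286.8 174.9] [0.4161 0.1972 0.0013]
holder 0.68 [330.4 162.3] [0.4327 0.09   0.1066]
well_mouth 0.79 [425.5 153.6] [ 0.4694 -0.1451  0.0689]
carved_pot 0.77 [258.  227.7] [0.2771 0.2654 0.0082]
cream_bowl 0.87 [216.7 167.6] [0.4298 0.3804 0.0028]
side [1.1227 0.6662 0.5682]
bolt_handle 0.74 [285.1 203.1] [0.4608 0.0942 0.1466]
bolt_handle 0.55 [345.4 213.4] [0.4266 0.2058 0.1413]
bolt_tip 0.86 [347.9 277.3] [ 0.4189  0.2057 -0.0009]
holder 0.96 [288.6 267.2] [0.471  0.1014 0.0132]
holder 0.34 [201.1 191. ] [ 0.4529 -0.1508  0.1083]
well_mouth 0.97 [203.3 191.7] [ 0.4481 -0.1495  0.1051]
carved_pot 0.64 [411.4 259.2] [0.3753 0.3167 0.0554]
cream_bowl 0.69 [432.9 312.6] [0.4978 0.4171 0.055 ]
```

View pics/top0.png

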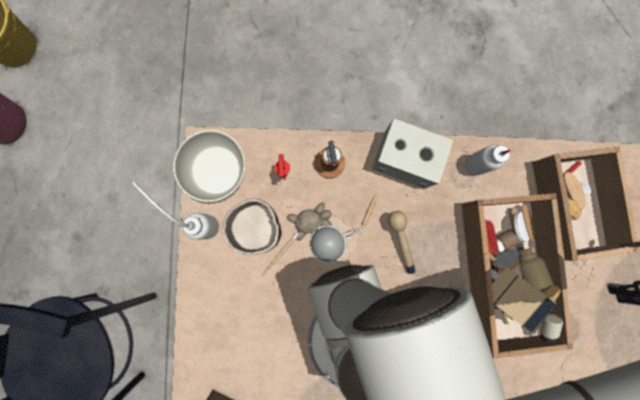

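View pics/side0.png

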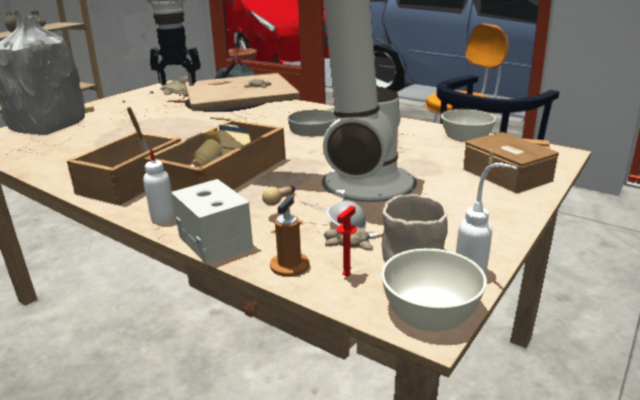

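The top view shows the steel bolt at about (331,153) in its brown holder, the red look-alike at (282,167), and the mould at (412,152). The mould's larger hole is at (426,154) and the smaller at (400,144). The side view agrees: bolt at (285,203), red one at (346,214), mould hole at (203,192).

```bash
python3 - <<'E'
from h import *
np.set_printoptions(precision=4,suppress=True)
def cloud(p):
    v,u=np.mgrid[0:400,0:640]; px=np.c_[u.ravel(),v.ravel()]
    X=at_depth(p,px); ok=p["range_z"].ravel()>0
    return X,ok,px
for n in("top","side"):
    p=bot.camera(n); X,ok,px=cloud(p)
    save(p,f"pics/{n}_c.png",(310,110,470,200) if n=="top" else (160,160,340,290),5 if n=="top" else 4)
    m=ok&(abs(X[:,2]-.110)<.006)&(abs(X[:,0]-.48)<.1)&(abs(X[:,1]+.12)<.12)
    r=cv2.minAreaRect(X[m][:,:2].astype(np.float32)); print(n,"mould top",m.sum(),X[m][:,2].mean(),r)
    for t in("well_mouth",):
        q=bot.pinpoint(p,t)[0]; print(t,q["pixel"],at_z(p,[q["pixel"]],.110))
    q=[a for a in bot.pinpoint(p,"bolt_handle") ][:2]
    for a in q: print("handle",a["conf"],a["pixel"],at_z(p,[a["pixel"]],.137))
    m=ok&(X[:,2]>.125)&(X[:,2]<.16)&(abs(X[:,0]-.45)<.05)&(abs(X[:,1]-.09)<.05)
    r=cv2.minAreaRect(X[m][:,:2].astype(np.float32)); print("handle pts",m.sum(),np.median(X[m],0),X[m][:,2].max(),r)
    m=ok&(abs(X[:,2]-.106)<.006)&(abs(X[:,0]-.45)<.05)&(abs(X[:,1]-.09)<.05)
    print("flange/rim",m.sum(),X[m].min(0),X[m].max(0))
    q=bot.pinpoint(p,"holder")[0]; print("holder",q["pixel"],at_z(p,[q["pixel"]],0))
print(bot.get_obs())
E
```

```text
top mould top 2752 0.11034816987251125 ((0.4678577482700348, -0.11047719419002533), (0.15144744515419006, 0.11247161030769348), 71.21190643310547)
well_mouth [424.5, 155.7] [[ 0.4551 -0.13    0.11  ]]
handle 0.81 [281.9, 164.7] [[0.4181 0.2001 0.137 ]]
handle 0.72 [333.1, 152.0] [[0.4506 0.086  0.137 ]]
handle pts 134 [0.4492 0.0888 0.145 ] 0.14797990853832954 ((0.4505252540111542, 0.08870646357536316), (0.05254749953746796, 0.012660001404583454), 12.913493156433105)
flange/rim 209 [0.4268 0.0653 0.1003] [0.4722 0.1101 0.1119]
holder [334.7, 162.1] [[0.4539 0.0734 0.    ]]
side mould top 1706 0.11043086845119279 ((0.4679373502731323, -0.11092574894428253), (0.15751254558563232, 0.11165763437747955), 72.16156768798828)
well_mouth [203.7, 193.3] [[ 0.4605 -0.134   0.11  ]]
handle 0.86 [285.5, 203.1] [[0.4453 0.0818 0.137 ]]
handle 0.76 [346.9, 215.6] [[0.4254 0.2082 0.137 ]]
handle pts 188 [0.4553 0.0912 0.1424] 0.1479352176759936 ((0.4524517357349396, 0.08792348206043243), (0.05170228332281113, 0.014230828732252121), 11.157001495361328)
flange/rim 257 [0.4273 0.0629 0.1001] [0.475  0.1109 0.1119]
holder [288.8, 267.2] [[0.4552 0.0883 0.    ]]
{'time': 1.1, 'q': array([-70.0151,   4.979 ,  10.0794,  95.0979,  -0.0001,  90.0001]), 'qd': array([-0.0309, -0.0337, -0.0185, -0.0091, -0.02  , -0.0112]), 'joint_efforts': array([ -0.0033, -52.0112,  46.4864,   0.0019,   0.    ,  -0.    ]), 'ee_pos': array([ 0.188 , -0.5169,  0.2313]), 'tcp_rot': array([179.9975,   0.0001,  19.9849]), 'wrist_force': array([-0.061 ,  0.9326,  0.1635]), 'torque': array([-0.009 , -0.0452, -0.0508]), 'grasp_force': 0.0, 'opening': 0.08539210174777585}
```

View pics/top_c.png

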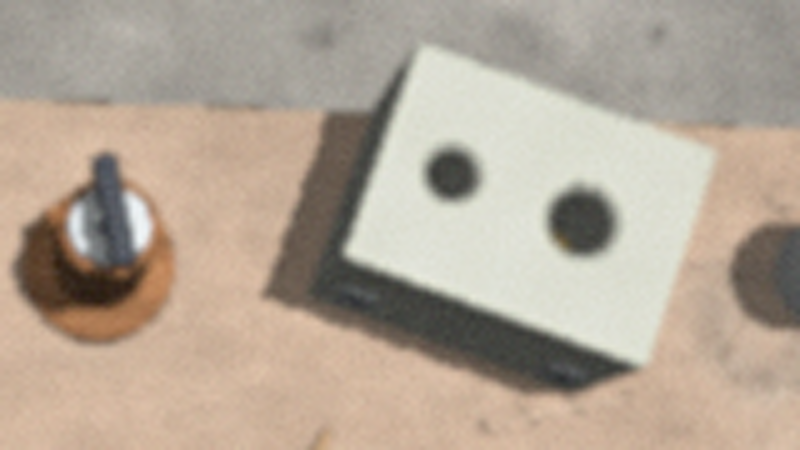

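View pics/side_c.png

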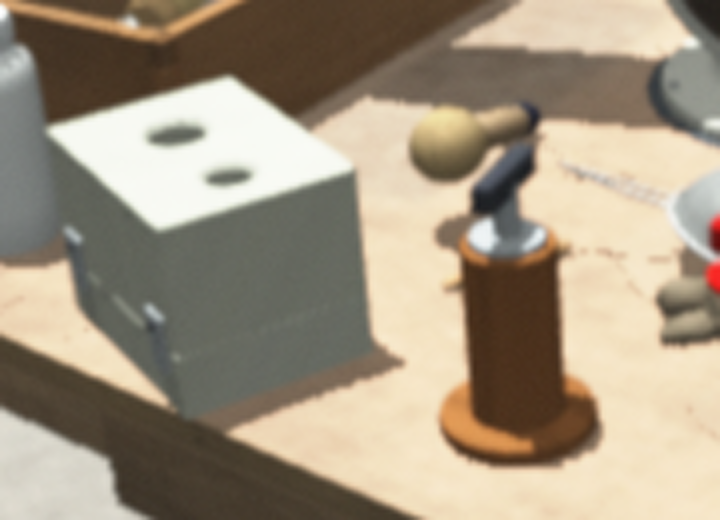

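The crops confirm the steel handle (crop 1, about (113,210)) and the larger hole (crop 1, (583,220)). The top-face fit puts the well at about (0.460,-0.134) with mould yaw about -18.5°. The handle is at about (0.4505,0.088) with yaw about 12°. Starting to move.

Request:
play_rows([
  {"grip": 0, "linear": [0, 0, 7], "delta_rot": [0, 0, 0]},
  {"grip": 0, "linear": [0, 0, 7], "delta_rot": [0, 0, 0]},
  {"grip": 0, "linear": [15, 35, 7], "delta_rot": [0, 0, 0]},
  {"grip": 0, "linear": [15, 35, 7], "delta_rot": [0, 0, 0]},
  {"grip": 0, "linear": [15, 35, 7], "delta_rot": [0, 0, 0]},
  {"grip": 0, "linear": [15, 35, 7], "delta_rot": [0, 0, 0]},
  {"grip": 0, "linear": [15, 35, 7], "delta_rot": [0, 0, 0]},
  {"grip": 0, "linear": [15, 35, 7], "delta_rot": [0, 0, 0]},
  {"grip": 0, "linear": [15, 35, 7], "delta_rot": [0, 0, 0]},
  {"grip": 0, "linear": [15, 35, 7], "delta_rot": [0, 0, 0]},
], force=60)

```text
time: 2.1
ee_pos: [0.3384, -0.1643, 0.3017]
tcp_rot: [180.0, -0.1, 20.1]
wrist_force: [1.4, -1.2, -0.6]
opening: 0.0856
grasp_force: 0.0
```

```bash
python3 -c "
from workcell import bot
print(bot.get_obs(),bot.hold_point_z)"
```

```text
{'time': 2.1, 'q': array([-2.59107536e+01, -1.61202940e+01, -1.32465530e+00,  1.04735731e+02,
        2.34748744e-02,  1.34018740e+02]), 'qd': array([44.79267365, -2.64735501, -2.37460564,  0.36832439, -0.46905683,
       43.84192277]), 'joint_efforts': array([ -5.32947466, -28.08775306,  44.39462543,   0.44638496,
         0.13323686,  -0.75750338]), 'ee_pos': array([ 0.33842046, -0.16427683,  0.3016724 ]), 'tcp_rot': array([ 1.79973232e+02, -5.85107898e-02,  2.00705326e+01]), 'wrist_force': array([ 1.44949915, -1.2099396 , -0.6318399 ]), 'torque': array([-0.01536883,  0.02127876, -0.00109057]), 'grasp_force': 0.0, 'opening': 0.08563868693634655} 0.0187
```

Request:
play_rows([
  {"grip": 0, "linear": [11.2, 25.5, 0], "delta_rot": [0, 0, 1.35]},
  {"grip": 0, "linear": [11.2, 25.5, 0], "delta_rot": [0, 0, 1.35]},
  {"grip": 0, "linear": [11.2, 25.5, 0], "delta_rot": [0, 0, 1.35]},
  {"grip": 0, "linear": [11.2, 25.5, 0], "delta_rot": [0, 0, 1.35]},
  {"grip": 0, "linear": [11.2, 25.5, 0], "delta_rot": [0, 0, 1.35]},
  {"grip": 0, "linear": [11.2, 25.5, 0], "delta_rot": [0, 0, 1.35]},
  {"grip": 0, "linear": [11.2, 25.5, -6], "delta_rot": [0, 0, 1.35]},
  {"grip": 0, "linear": [11.2, 25.5, -6], "delta_rot": [0, 0, 1.35]},
  {"grip": 0, "linear": [11.2, 25.5, -6], "delta_rot": [0, 0, 1.35]},
  {"grip": 0, "linear": [11.2, 25.5, -6], "delta_rot": [0, 0, 1.35]},
])

```text
time: 3.1
ee_pos: [0.4497, 0.0882, 0.2409]
tcp_rot: [-180.0, 0.0, 97.5]
wrist_force: [0.0, 0.7, 1.0]
opening: 0.0854
grasp_force: 0.0
```

Request:
play_rows([
  {"grip": 0, "linear": [0, 0, 0], "delta_rot": [0, 0, 1.65]},
  {"grip": 0, "linear": [0, 0, 0], "delta_rot": [0, 0, 1.65]},
  {"grip": 0, "linear": [0, 0, 0], "delta_rot": [0, 0, 1.65]},
  {"grip": 0, "linear": [0, 0, 0], "delta_rot": [0, 0, 1.65]},
  {"grip": 0, "linear": [0, 0, 0], "delta_rot": [0, 0, 1.65]},
  {"grip": 0, "linear": [0, 0, 0], "delta_rot": [0, 0, 1.65]},
  {"grip": 0, "linear": [0, 0, 0], "delta_rot": [0, 0, 1.65]},
  {"grip": 0, "linear": [0, 0, 0], "delta_rot": [0, 0, 1.65]},
  {"grip": 0, "linear": [0, 0, 0], "delta_rot": [0, 0, 1.65]},
  {"grip": 0, "linear": [0, 0, 0], "delta_rot": [0, 0, 1.65]},
])

```text
time: 4.1
ee_pos: [0.4502, 0.0881, 0.242]
tcp_rot: [180.0, 0.1, -176.7]
wrist_force: [-0.5, 1.1, -1.3]
opening: 0.0853
grasp_force: 0.0
```

Request:
play_rows([
  {"grip": 0, "linear": [0, 0, 0], "delta_rot": [0, 0, 0.21]},
  {"grip": 0, "linear": [0, 0, 0], "delta_rot": [0, 0, 0.21]},
  {"grip": 0, "linear": [0, 0, 0], "delta_rot": [0, 0, 0.21]},
  {"grip": 0, "linear": [0, 0, 0], "delta_rot": [0, 0, 0.21]},
])

```text
time: 4.5
ee_pos: [0.4501, 0.0881, 0.2417]
tcp_rot: [-180.0, 0.0, -165.0]
wrist_force: [-0.6, -0.6, -0.5]
opening: 0.0855
grasp_force: 0.0
```

```bash
python3 - <<'E'
from h import *
o=bot.get_obs(); print(o["q"],o["ee_pos"],o["tcp_rot"],o["wrist_force"])
p=bot.camera("side"); save(p,"pics/s2.png",(200,60,400,290),2.5)
E
```

```text
[ 1.10730436e+01 -7.25965053e+00 -7.98830395e-01  9.64187013e+01
 -1.29408904e-03 -3.96189514e+00] [0.45013441 0.08808639 0.24168052] [-1.79995799e+02  4.19288105e-02 -1.64965060e+02] [-0.55072192 -0.57433746 -0.54717535]
```

View pics/s2.png

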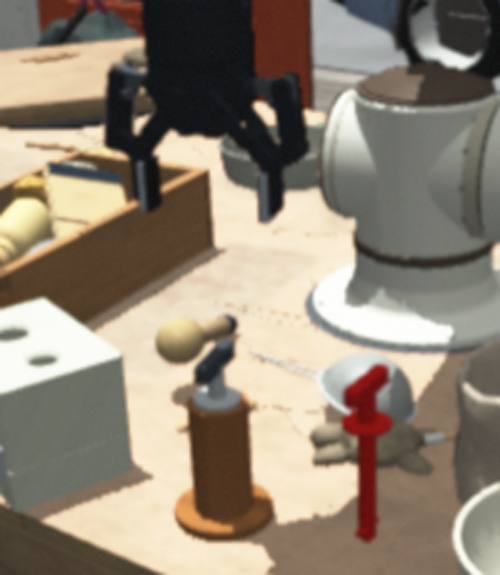

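The gripper (crop, about (205,180)) stands over the bolt at (215,360), and the red one is clear at (370,400). Descending and gripping.

Request:
play_rows([
  {"grip": 0, "linear": [0, 0, -4], "delta_rot": [0, 0, -0.045]},
  {"grip": 0, "linear": [0, 0, -8], "delta_rot": [0, 0, -0.045]},
  {"grip": 0, "linear": [0, 0, -10.5], "delta_rot": [0, 0, -0.045]},
  {"grip": 0, "linear": [0, 0, -12.2], "delta_rot": [0, 0, -0.045]},
  {"grip": 0, "linear": [0, 0, -12.2], "delta_rot": [0, 0, -0.045]},
  {"grip": 0, "linear": [0, 0, -12.2], "delta_rot": [0, 0, -0.045]},
])

```text
time: 5.15
ee_pos: [0.4501, 0.0881, 0.12]
tcp_rot: [180.0, 0.0, -167.4]
wrist_force: [0.6, 0.0, 1.0]
opening: 0.0857
grasp_force: 0.0
```

Request:
play_rows([
  {"grip": 255, "linear": [0, 0, 0], "delta_rot": [0, 0, 0]},
  {"grip": 255, "linear": [0, 0, 0], "delta_rot": [0, 0, 0]},
  {"grip": 255, "linear": [0, 0, 0], "delta_rot": [0, 0, 0]},
  {"grip": 255, "linear": [0, 0, 0], "delta_rot": [0, 0, 0]},
  {"grip": 255, "linear": [0, 0, 0], "delta_rot": [0, 0, 0]},
  {"grip": 255, "linear": [0, 0, 0], "delta_rot": [0, 0, 0]},
  {"grip": 255, "linear": [0, 0, 0], "delta_rot": [0, 0, 0]},
  {"grip": 255, "linear": [0, 0, 0], "delta_rot": [0, 0, 0]},
], force=60)

```text
time: 5.95
ee_pos: [0.4501, 0.0881, 0.1196]
tcp_rot: [-180.0, 0.0, -167.3]
wrist_force: [-0.8, -0.5, 5.0]
opening: 0.0114
grasp_force: 58.7
```

Request:
play_rows([
  {"grip": 255, "linear": [0, 0, 2], "delta_rot": [0, 0, 0]},
  {"grip": 255, "linear": [0, 0, 5], "delta_rot": [0, 0, 0]},
  {"grip": 255, "linear": [0, 0, 9], "delta_rot": [0, 0, 0]},
  {"grip": 255, "linear": [0, 0, 13], "delta_rot": [0, 0, 0]},
  {"grip": 255, "linear": [0, 0, 15], "delta_rot": [0, 0, 0]},
  {"grip": 255, "linear": [0.2, -4, 15], "delta_rot": [0, 0, 0.1]},
  {"grip": 255, "linear": [0.4, -8, 15], "delta_rot": [0, 0, 0.2]},
  {"grip": 255, "linear": [0.6, -12, 15], "delta_rot": [0, 0, 0.3]},
  {"grip": 255, "linear": [0.8, -16, 15], "delta_rot": [0, 0, 0.3]},
  {"grip": 255, "linear": [0.9, -20, 15], "delta_rot": [0, 0, 0.3]},
])

```text
time: 6.95
ee_pos: [0.4587, -0.1134, 0.2687]
tcp_rot: [180.0, -0.0, -150.1]
wrist_force: [0.6, 0.1, -1.9]
opening: 0.011
grasp_force: 59.0
```

Request:
play_rows([
  {"grip": 255, "linear": [0.1, -1.5, 0], "delta_rot": [0, 0, 0]},
  {"grip": 255, "linear": [0.1, -2.25, 0], "delta_rot": [0, 0, 0]},
  {"grip": 255, "linear": [0.1, -2.25, 0], "delta_rot": [0, 0, 0]},
  {"grip": 255, "linear": [0.1, -2.25, 0], "delta_rot": [0, 0, 0]},
  {"grip": 255, "linear": [0.1, -2.25, 0], "delta_rot": [0, 0, 0]},
])

```text
time: 7.45
ee_pos: [0.46, -0.1334, 0.2693]
tcp_rot: [180.0, 0.0, -150.0]
wrist_force: [-0.3, -0.3, -1.5]
opening: 0.0114
grasp_force: 59.2
```

```bash
python3 - <<'E'
from h import *
np.set_printoptions(precision=4,suppress=True)
o=bot.get_obs(); e=o["ee_pos"]; print(o["q"],e,o["tcp_rot"],o["wrist_force"],o["torque"],o["opening"])
for n in("side","top"):
    p=bot.camera(n)
    if n=="side": save(p,"pics/s3.png",(150,70,290,260),3)
    for t,z in(("bolt_tip",e[2]+.019-.134),("bolt_handle",e[2]+.019),("well_mouth",.11)):
        for r in bot.pinpoint(p,t)[:2]: print(n,t,round(r["conf"],2),r["pixel"],at_z(p,[r["pixel"]],z)[0])
    v,u=np.mgrid[0:400,0:640]; px=np.c_[u.ravel(),v.ravel()]
    X=at_depth(p,px); near=(p["range_z"].ravel()>0)&(np.hypot(X[:,0]-e[0],X[:,1]-e[1])<.03)
    for lo,hi in((.145,.15),(.15,.156),(.156,.162),(.17,.19),(.19,.21),(.21,.23),(.232,.245)):
        m=near&(X[:,2]>lo)&(X[:,2]<hi)
        if m.sum()>3:
            c=np.linalg.inv(p["world_to_cam"])[:3,3]-e; ang=np.arctan2(c[1],c[0]); h=np.array([-np.sin(ang),np.cos(ang)])
            s=(X[m][:,:2]-e[:2])@h
            print(n,lo,m.sum(),X[m].min(0),X[m].max(0),"lateral mid mm",(s.min()+s.max())*500,"width",np.ptp(s)*1000)
E
```

```text
[-16.176   -3.7078   5.5835  99.2926   0.0109 -46.1731] [ 0.46   -0.1334  0.2693] [ 179.9915    0.007  -150.0029] [-0.2856 -0.3466 -1.5422] [ 0.0002  0.0169 -0.0032] 0.011402546873161798
side bolt_tip 0.87 [346.5, 279.2] [0.6159 0.3322 0.1543]
side bolt_tip 0.69 [202.8, 177.5] [ 0.471  -0.1173  0.1543]
side bolt_handle 0.89 [193.0, 110.6] [ 0.4518 -0.1437  0.2883]
side bolt_handle 0.57 [348.0, 212.4] [0.6625 0.3655 0.2883]
side well_mouth 0.56 [203.7, 191.7] [ 0.4548 -0.1402  0.11  ]
side 0.15 6 [ 0.4583 -0.1358  0.1532] [ 0.4646 -0.1269  0.1558] lateral mid mm 0.13016482515601804 width 10.270073832035091
side 0.156 11 [ 0.4592 -0.1307  0.1564] [ 0.4669 -0.1239  0.1618] lateral mid mm 1.4308389661663978 width 8.729313512171853
side 0.17 62 [ 0.4524 -0.1375  0.1704] [ 0.4679 -0.1235  0.1892] lateral mid mm 0.6153793058398852 width 13.86107472183734
side 0.19 61 [ 0.4555 -0.1369  0.1901] [ 0.4691 -0.1226  0.2091] lateral mid mm 0.4546716523878263 width 13.730039675578633
side 0.21 67 [ 0.4555 -0.1391  0.2102] [ 0.4685 -0.1228  0.2298] lateral mid mm 0.354214183837171 width 14.038639610
[... 166 characters left out ...]
 0.4599 -0.1277  0.1543]
top bolt_handle 0.69 [283.5, 164.0] [0.3921 0.1852 0.2883]
top bolt_handle 0.66 [450.6, 133.1] [ 0.4613 -0.1257  0.2883]
top well_mouth 0.69 [426.9, 154.1] [ 0.4591 -0.1358  0.11  ]
top 0.156 4 [ 0.4553 -0.1294  0.1592] [ 0.4641 -0.1249  0.1601] lateral mid mm -3.3728371216890514 width 9.787699905890374
top 0.17 24 [ 0.4539 -0.1343  0.1703] [ 0.4682 -0.1243  0.1875] lateral mid mm -3.2189766218436513 width 15.722237955453314
top 0.19 27 [ 0.4538 -0.1363  0.1917] [ 0.4666 -0.1243  0.2094] lateral mid mm -1.708499871009204 width 13.942735117446702
top 0.21 16 [ 0.454  -0.1337  0.2121] [ 0.4635 -0.1247  0.2263] lateral mid mm -1.3676832929608957 width 12.016016559748085
```

View pics/s3.png

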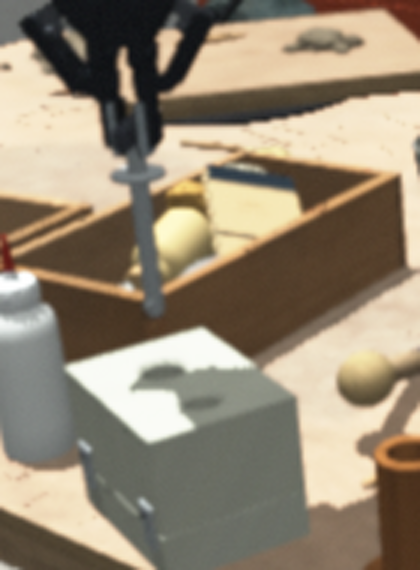

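The bolt hangs straight in the gripper (crop, shaft (140,190) to (153,305)) above the mould, and the well shows at (160,375). Next I refine the bolt-to-well offset in both cameras.

```bash
python3 - <<'E'
from h import *
np.set_printoptions(precision=4,suppress=True)
e=bot.get_obs()["ee_pos"]; print(e)
for n,g,g2 in(("side",(203.5,192),(217,204)),("top",(426.6,154),(400.5,144.5))):
    p=bot.camera(n); im=cv2.imread(f"pics/{n}0.png").astype(float).mean(2)
    for nm,c in(("well",g),("small",g2)):
        r=6 if n=="side" else 8
        if nm=="small": r=5 if n=="side" else 7
        x0,y0=int(c[0])-r-3,int(c[1])-r; W=im[y0:y0+2*r+1,x0:x0+2*r+7]
        hi=np.percentile(W,75); w=np.clip((hi-W-25)/100,0,1)
        k,l=cv2.connectedComponents((w>.05).astype(np.uint8)); l0=l[r,r+3]; w=w*(l==l0)
        yy,xx=np.mgrid[0:W.shape[0],0:W.shape[1]]
        q=[x0+(w*xx).sum()/w.sum(),y0+(w*yy).sum()/w.sum()]
        print(n,nm,np.array(q),at_z(p,[q],.110)[0],"area",w.sum())
    v,u=np.mgrid[0:400,0:640]; px=np.c_[u.ravel(),v.ravel()]; X=at_depth(p,px)
    m=(p["range_z"].ravel()>0)&(np.hypot(X[:,0]-e[0],X[:,1]-e[1])<.02)&(X[:,2]>.172)&(X[:,2]<.245)
    A=proj(p,[[e[0],e[1],.172],[e[0],e[1],.245]]); d=(A[1]-A[0]); L=np.hypot(*d); d/=L; nrm=np.array([-d[1],d[0]])
    off=(px[m]-A[0])@nrm; t=(px[m]-A[0])@d; ok=(t>1)&(t<L-1)
    b=proj(p,[[e[0]+.001,e[1],.2],[e[0],e[1]+.001,.2],[e[0],e[1],.2]]); J=(b[:2]-b[2])@nrm
    print(n,"axis offset px",off[ok].mean(),"n",ok.sum(),"L",L,"grad px/mm x,y",J,"half-width",off[ok].min(),off[ok].max())
E
```

```text
[ 0.46   -0.1342  0.2693]
side well [203.5677 193.3533] [ 0.4609 -0.134   0.11  ] area 54.17999999999999
side small [216.6102 203.8076] [ 0.4818 -0.0723  0.11  ] area 34.44833333333334
side axis offset px 0.16353056728000395 n 220 L 33.6559290887334 grad px/mm x,y [-0.3774  0.3126] half-width -3.337031944545029 3.62298885031543
top well [425.9298 153.9238] [ 0.4594 -0.1334  0.11  ] area 143.78333333333333
top small [399.9651 144.3794] [ 0.48   -0.0718  0.11  ] area 88.86999999999999
top axis offset px -0.9027423317172326 n 40 L 14.470519308954291 grad px/mm x,y [-0.3847 -0.2781] half-width -4.145056740428536 2.240802564621296
```

Request:
play_rows([
  {"grip": 255, "linear": [-0.04, -0.12, -2], "delta_rot": [0, 0, 0]},
  {"grip": 255, "linear": [-0.04, -0.12, -3.6], "delta_rot": [0, 0, 0]},
  {"grip": 255, "linear": [-0.04, -0.12, -3.6], "delta_rot": [0, 0, 0]},
  {"grip": 255, "linear": [-0.04, -0.12, -3.6], "delta_rot": [0, 0, 0]},
  {"grip": 255, "linear": [-0.04, -0.12, -3.6], "delta_rot": [0, 0, 0]},
  {"grip": 255, "linear": [-0.04, -0.12, -3.6], "delta_rot": [0, 0, 0]},
])

```text
time: 8.55
ee_pos: [0.4599, -0.1357, 0.2342]
tcp_rot: [-179.9, 0.1, -150.1]
wrist_force: [-0.2, 0.2, -2.6]
opening: 0.0116
grasp_force: 59.1
```

```bash
cat > rel.py <<'E'
from h import *
np.set_printoptions(precision=4,suppress=True)
e=bot.get_obs()["ee_pos"]; print(e)
W={"side":(203.57,193.35),"top":(425.93,153.92)}
lo,hi=e[2]-.098,e[2]-.022
A_,B_=[],[]
for n in("side","top"):
    p=bot.camera(n); w=at_z(p,[W[n]],.110)[0]
    v,u=np.mgrid[0:400,0:640]; px=np.c_[u.ravel(),v.ravel()]; X=at_depth(p,px)
    m=(p["range_z"].ravel()>0)&(np.hypot(X[:,0]-e[0],X[:,1]-e[1])<.02)&(X[:,2]>lo)&(X[:,2]<hi)
    A=proj(p,[[e[0],e[1],lo],[e[0],e[1],hi]]); d=(A[1]-A[0]); L=np.hypot(*d); d/=L; nrm=np.array([-d[1],d[0]])
    off=(px[m]-A[0])@nrm; t=(px[m]-A[0])@d; ok=(t>1)&(t<L-1); off=off[ok];t=t[ok]
    b=proj(p,[[e[0]+.001,e[1],lo],[e[0],e[1]+.001,lo],[e[0],e[1],lo]]); J=(b[:2]-b[2])@nrm
    mids=[]
    for k in range(1,int(L)-1):
        o=off[(t>=k)&(t<k+1.5)]
        if len(o)>3: mids.append((o.min()+o.max())/2)
    mid=np.median(mids); wo=J@((w-e)[:2]*1000)
    print(n,"n",len(off),"mid px",mid,off.mean(),"width",np.ptp(off),"well px",wo,"well xy",w)
    A_.append(J);B_.append(mid-wo)
s=np.linalg.solve(np.array(A_),B_); print("bolt minus well mm (both cams):",s)
E
python3 rel.py; python3 - <<'E'
from h import *
p=bot.camera("top"); q=bot.camera("side")
a=cv2.resize(p["color"][110:200,380:480,::-1],None,fx=4,fy=4,interpolation=cv2.INTER_CUBIC); b=cv2.resize(q["color"][130:220,160:260,::-1],None,fx=4,fy=4,interpolation=cv2.INTER_CUBIC)
cv2.imwrite("pics/ab.png",np.hstack([a,b]))
E
```

```text
[ 0.4599 -0.1357  0.2342]
side n 217 mid px 0.2542579847327532 0.2741254350059639 width 6.8052099308530565 well px 0.1635840252143343 well xy [ 0.4608 -0.134   0.11  ]
top n 25 mid px -1.0369825837270092 -1.1094402925338984 width 6.084113644546738 well px -0.41128990442745683 well xy [ 0.4594 -0.1334  0.11  ]
bolt minus well mm (both cams): [0.8227 1.2917]
```

View pics/ab.png

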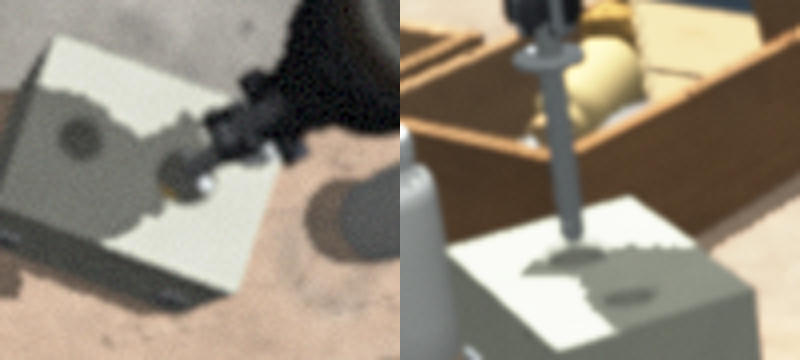

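Left half: the bolt tip hovers over the well at about (200,180) in the hole. Right half: the tip at (572,235) is just over the well ellipse at (578,255). I apply a small correction and ease in.

Request:
play_rows([
  {"grip": 255, "linear": [-0.09, -0.03, 0], "delta_rot": [0, 0, 0]},
  {"grip": 255, "linear": [-0.09, -0.03, -0.8], "delta_rot": [0, 0, 0]},
  {"grip": 255, "linear": [-0.09, -0.03, -1.4], "delta_rot": [0, 0, 0]},
  {"grip": 255, "linear": [-0.09, -0.03, -1.6], "delta_rot": [0, 0, 0]},
  {"grip": 255, "linear": [-0.09, -0.03, -1.7], "delta_rot": [0, 0, 0]},
  {"grip": 255, "linear": [-0.09, -0.03, -1.8], "delta_rot": [0, 0, 0]},
  {"grip": 255, "linear": [-0.09, -0.03, -1.9], "delta_rot": [0, 0, 0]},
  {"grip": 255, "linear": [-0.09, -0.03, -2.0], "delta_rot": [0, 0, 0]},
])

```text
time: 9.55
ee_pos: [0.4587, -0.1359, 0.2133]
tcp_rot: [-180.0, 0.0, -150.1]
wrist_force: [0.8, -0.3, -2.0]
opening: 0.0117
grasp_force: 59.1
```

Request:
play_rows([
  {"grip": 255, "linear": [0, 0, -0.1], "delta_rot": [0, 0, 0]},
  {"grip": 255, "linear": [0, 0, -0.2], "delta_rot": [0, 0, 0]},
  {"grip": 255, "linear": [0, 0, -0.3], "delta_rot": [0, 0, 0]},
])

```text
time: 9.85
ee_pos: [0.4587, -0.1359, 0.2102]
tcp_rot: [-180.0, 0.0, -150.1]
wrist_force: [0.2, 0.2, -1.9]
opening: 0.0111
grasp_force: 59.1
```

Request:
play_rows([
  {"grip": 255, "linear": [0, 0, -0.2], "delta_rot": [0, 0, 0]},
  {"grip": 255, "linear": [0, 0, -0.4], "delta_rot": [0, 0, 0]},
  {"grip": 255, "linear": [0, 0, -0.6], "delta_rot": [0, 0, 0]},
  {"grip": 255, "linear": [0, 0, -0.8], "delta_rot": [0, 0, 0]},
])

```text
time: 10.25
ee_pos: [0.4586, -0.1359, 0.2021]
tcp_rot: [180.0, -0.0, -150.1]
wrist_force: [-0.5, 0.3, -1.5]
opening: 0.0109
grasp_force: 59.1
```

Request:
play_rows([
  {"grip": 255, "linear": [0, 0, -0.6], "delta_rot": [0, 0, 0]},
  {"grip": 255, "linear": [0, 0, -1.2], "delta_rot": [0, 0, 0]},
  {"grip": 255, "linear": [0, 0, -1.8], "delta_rot": [0, 0, 0]},
  {"grip": 255, "linear": [0, 0, -2.4], "delta_rot": [0, 0, 0]},
  {"grip": 255, "linear": [0, 0, -3.0], "delta_rot": [0, 0, 0]},
  {"grip": 255, "linear": [0, 0, -3.6], "delta_rot": [0, 0, 0]},
])

```text
time: 10.85
ee_pos: [0.4586, -0.1359, 0.1657]
tcp_rot: [180.0, -0.0, -150.1]
wrist_force: [-0.5, 0.5, -1.7]
opening: 0.0111
grasp_force: 59.1
```

Request:
play_rows([
  {"grip": 255, "linear": [0, 0, -0.2], "delta_rot": [0, 0, 0]},
  {"grip": 255, "linear": [0, 0, -0.4], "delta_rot": [0, 0, 0]},
  {"grip": 255, "linear": [0, 0, -0.6], "delta_rot": [0, 0, 0]},
  {"grip": 255, "linear": [0, 0, -0.6], "delta_rot": [0, 0, 0]},
])

```text
time: 11.25
ee_pos: [0.4586, -0.1359, 0.1602]
tcp_rot: [180.0, -0.0, -150.1]
wrist_force: [-0.1, 0.7, -2.5]
opening: 0.0113
grasp_force: 59.1
```

Request:
play_rows([
  {"grip": 255, "linear": [0, 0, -0.2], "delta_rot": [0, 0, 0]},
  {"grip": 255, "linear": [0, 0, -0.4], "delta_rot": [0, 0, 0]},
  {"grip": 255, "linear": [0, 0, -0.6], "delta_rot": [0, 0, 0]},
  {"grip": 255, "linear": [0, 0, -0.8], "delta_rot": [0, 0, 0]},
  {"grip": 255, "linear": [0, 0, -1.0], "delta_rot": [0, 0, 0]},
])

```text
time: 11.75
ee_pos: [0.4587, -0.1359, 0.1501]
tcp_rot: [180.0, -0.0, -150.1]
wrist_force: [0.5, -0.1, -1.8]
opening: 0.0114
grasp_force: 59.1
```

Request:
play_rows([
  {"grip": 255, "linear": [0, 0, -0.1], "delta_rot": [0, 0, 0]},
  {"grip": 255, "linear": [0, 0, -0.2], "delta_rot": [0, 0, 0]},
  {"grip": 255, "linear": [0, 0, -0.3], "delta_rot": [0, 0, 0]},
  {"grip": 255, "linear": [0, 0, -0.4], "delta_rot": [0, 0, 0]},
])

```text
time: 12.15
ee_pos: [0.4587, -0.1359, 0.1463]
tcp_rot: [-180.0, 0.0, -150.1]
wrist_force: [-0.6, -0.5, -1.6]
opening: 0.0114
grasp_force: 59.1
```

Request:
play_rows([
  {"grip": 255, "linear": [0, 0, -0.1], "delta_rot": [0, 0, 0]},
  {"grip": 255, "linear": [0, 0, -0.2], "delta_rot": [0, 0, 0]},
  {"grip": 255, "linear": [0, 0, -0.3], "delta_rot": [0, 0, 0]},
])

```text
time: 12.45
ee_pos: [0.4587, -0.1359, 0.1432]
tcp_rot: [-180.0, 0.0, -150.1]
wrist_force: [0.1, 0.1, -0.0]
opening: 0.011
grasp_force: 59.2
```

Request:
play_rows([
  {"grip": 255, "linear": [0, 0, -0.05], "delta_rot": [0, 0, 0]},
  {"grip": 255, "linear": [0, 0, -0.1], "delta_rot": [0, 0, 0]},
])

```text
time: 12.65
ee_pos: [0.459, -0.1359, 0.1429]
tcp_rot: [-180.0, 0.0, -150.1]
wrist_force: [-0.8, 1.1, 5.8]
opening: 0.0113
grasp_force: 59.9
```

Request:
play_rows([
  {"grip": 255, "linear": [0, 0, -0.05], "delta_rot": [0, 0, 0]},
])

```text
time: 12.75
ee_pos: [0.4592, -0.136, 0.1428]
tcp_rot: [-179.9, 0.1, -150.1]
wrist_force: [-1.0, -0.4, 8.9]
opening: 0.0113
grasp_force: 60.3
```

Contact is at the expected height, so the lugs are on the collar with the tip in its hole. Sweeping clockwise under this light push.

Request:
play_rows([
  {"grip": 255, "linear": [0, 0, 0], "delta_rot": [0, 0, -0.08]},
  {"grip": 255, "linear": [0, 0, 0], "delta_rot": [0, 0, -0.16]},
])

```text
time: 12.95
ee_pos: [0.4592, -0.136, 0.1429]
tcp_rot: [-179.9, 0.1, -159.4]
wrist_force: [-0.1, -0.7, 5.4]
opening: 0.0114
grasp_force: 60.3
```

Request:
play_rows([
  {"grip": 255, "linear": [0, 0, 0], "delta_rot": [0, 0, -0.08]},
  {"grip": 255, "linear": [0, 0, 0], "delta_rot": [0, 0, -0.16]},
])

```text
time: 13.15
ee_pos: [0.4593, -0.1361, 0.1429]
tcp_rot: [-179.9, 0.1, -168.6]
wrist_force: [-0.0, -0.1, 6.1]
opening: 0.0114
grasp_force: 60.3
```

Request:
play_rows([
  {"grip": 255, "linear": [0, 0, 0], "delta_rot": [0, 0, -0.08]},
  {"grip": 255, "linear": [0, 0, 0], "delta_rot": [0, 0, -0.16]},
])

```text
time: 13.35
ee_pos: [0.4593, -0.1362, 0.1428]
tcp_rot: [-179.9, 0.1, -177.8]
wrist_force: [1.2, -0.2, 4.1]
opening: 0.0114
grasp_force: 60.2
```

Request:
play_rows([
  {"grip": 255, "linear": [0, 0, 0], "delta_rot": [0, 0, -0.08]},
  {"grip": 255, "linear": [0, 0, 0], "delta_rot": [0, 0, -0.16]},
])

```text
time: 13.55
ee_pos: [0.4592, -0.1361, 0.1425]
tcp_rot: [-180.0, 0.1, 173.1]
wrist_force: [-0.3, -0.4, 0.8]
opening: 0.0112
grasp_force: 59.5
```

Request:
play_rows([
  {"grip": 255, "linear": [0, 0, -0.05], "delta_rot": [0, 0, 0]},
  {"grip": 255, "linear": [0, 0, -0.1], "delta_rot": [0, 0, 0]},
])

```text
time: 13.75
ee_pos: [0.4595, -0.1361, 0.1421]
tcp_rot: [-180.0, 0.2, 173.4]
wrist_force: [0.8, 0.2, 10.4]
opening: 0.011
grasp_force: 60.5
```

Request:
play_rows([
  {"grip": 255, "linear": [0, 0, 0], "delta_rot": [0, 0, -0.06]},
  {"grip": 255, "linear": [0, 0, 0], "delta_rot": [0, 0, -0.06]},
])

```text
time: 13.95
ee_pos: [0.4594, -0.1361, 0.142]
tcp_rot: [-180.0, 0.2, 169.8]
wrist_force: [0.7, 0.1, 7.8]
opening: 0.0114
grasp_force: 60.2
```

Request:
play_rows([
  {"grip": 255, "linear": [0, 0, 0], "delta_rot": [0, 0, -0.06]},
  {"grip": 255, "linear": [0, 0, 0], "delta_rot": [0, 0, -0.06]},
])

```text
time: 14.15
ee_pos: [0.4594, -0.1361, 0.1419]
tcp_rot: [-180.0, 0.1, 166.4]
wrist_force: [-0.2, -0.4, 7.2]
opening: 0.011
grasp_force: 60.1
```

```bash
python3 -c "
from workcell import bot
o=bot.get_obs();print(o['q'],o['wrist_force'],o['torque'],o['tcp_rot'],o['ee_pos'])"
```

```text
[-1.65010096e+01 -5.73154799e+00 -1.04634208e+01  8.51304305e+01
  1.63015597e-04 -2.87712567e+00] [-0.21697902 -0.39202723  7.19626799] [ 0.0140237  -0.19805144 -0.00639075] [-1.79993251e+02  1.37531366e-01  1.66376124e+02] [ 0.45935597 -0.1360754   0.14188068]
```

Request:
play_rows([
  {"grip": 255, "linear": [0, 0, 0], "delta_rot": [0, 0, -0.08]},
  {"grip": 255, "linear": [0, 0, 0], "delta_rot": [0, 0, -0.14]},
])

```text
time: 14.35
ee_pos: [0.4592, -0.136, 0.1416]
tcp_rot: [180.0, 0.1, 158.3]
wrist_force: [0.6, 0.1, 5.0]
opening: 0.011
grasp_force: 59.9
```

Request:
play_rows([
  {"grip": 255, "linear": [0, 0, 0], "delta_rot": [0, 0, -0.08]},
  {"grip": 255, "linear": [0, 0, 0], "delta_rot": [0, 0, -0.14]},
])

```text
time: 14.55
ee_pos: [0.4589, -0.1359, 0.1411]
tcp_rot: [180.0, 0.0, 150.3]
wrist_force: [-0.0, -0.2, 2.5]
opening: 0.0113
grasp_force: 59.4
```

Request:
play_rows([
  {"grip": 255, "linear": [0, 0, -0.06], "delta_rot": [0, 0, 0]},
  {"grip": 255, "linear": [0, 0, -0.12], "delta_rot": [0, 0, 0]},
])

```text
time: 14.75
ee_pos: [0.4588, -0.1359, 0.1396]
tcp_rot: [180.0, 0.0, 150.5]
wrist_force: [0.2, 0.4, 1.8]
opening: 0.0113
grasp_force: 59.5
```

It drops into the slot at yaw about -29°, and only the spring resists. Pushing in.

Request:
play_rows([
  {"grip": 255, "linear": [0, 0, -0.1], "delta_rot": [0, 0, 0]},
  {"grip": 255, "linear": [0, 0, -0.2], "delta_rot": [0, 0, 0]},
  {"grip": 255, "linear": [0, 0, -0.3], "delta_rot": [0, 0, 0]},
  {"grip": 255, "linear": [0, 0, -0.4], "delta_rot": [0, 0, 0]},
])

```text
time: 15.15
ee_pos: [0.4587, -0.1359, 0.1356]
tcp_rot: [180.0, 0.0, 150.4]
wrist_force: [0.1, 0.6, 3.0]
opening: 0.0112
grasp_force: 59.6
```

Request:
play_rows([
  {"grip": 255, "linear": [0, 0, -0.1], "delta_rot": [0, 0, 0]},
  {"grip": 255, "linear": [0, 0, -0.2], "delta_rot": [0, 0, 0]},
  {"grip": 255, "linear": [0, 0, -0.3], "delta_rot": [0, 0, 0]},
])

```text
time: 15.45
ee_pos: [0.4587, -0.1359, 0.1326]
tcp_rot: [180.0, 0.0, 150.3]
wrist_force: [-0.5, 0.6, 3.3]
opening: 0.0113
grasp_force: 59.7
```

Request:
play_rows([
  {"grip": 255, "linear": [0, 0, -0.1], "delta_rot": [0, 0, 0]},
  {"grip": 255, "linear": [0, 0, -0.15], "delta_rot": [0, 0, 0]},
])

```text
time: 15.65
ee_pos: [0.459, -0.136, 0.1315]
tcp_rot: [180.0, 0.1, 150.3]
wrist_force: [0.5, -0.5, 8.0]
opening: 0.0114
grasp_force: 60.2
```

Floor felt at 0.1315. Back off slightly and turn clockwise.

Request:
play_rows([
  {"grip": 255, "linear": [0, 0, 0.1], "delta_rot": [0, 0, 0]},
  {"grip": 255, "linear": [0, 0, 0.1], "delta_rot": [0, 0, -0.08]},
  {"grip": 255, "linear": [0, 0, 0.1], "delta_rot": [0, 0, -0.16]},
])

```text
time: 15.95
ee_pos: [0.4587, -0.1359, 0.1322]
tcp_rot: [180.0, 0.0, 141.0]
wrist_force: [1.0, 0.2, 3.3]
opening: 0.0115
grasp_force: 59.7
```

Request:
play_rows([
  {"grip": 255, "linear": [0, 0, 0], "delta_rot": [0, 0, -0.08]},
  {"grip": 255, "linear": [0, 0, 0], "delta_rot": [0, 0, -0.16]},
  {"grip": 255, "linear": [0, 0, 0], "delta_rot": [0, 0, -0.24]},
])

```text
time: 16.25
ee_pos: [0.4587, -0.1359, 0.132]
tcp_rot: [180.0, -0.0, 127.2]
wrist_force: [0.8, 0.2, 1.7]
opening: 0.0115
grasp_force: 59.7
```

```bash
python3 -c "
from workcell import bot
o=bot.get_obs();print(o['q'],o['wrist_force'],o['torque'],o['tcp_rot'],o['ee_pos'])"
```

```text
[-1.65001661e+01 -5.65549854e+00 -1.14789684e+01  8.41756356e+01
  3.66116078e-03  3.62718724e+01] [0.80047516 0.2194468  1.74389752] [ 0.1001302  -0.25470221  0.0330348 ] [ 1.79996519e+02 -1.44478947e-03  1.27227962e+02] [ 0.45869705 -0.13585471  0.13202939]
```

Request:
play_rows([
  {"grip": 255, "linear": [0, 0, 0], "delta_rot": [0, 0, -0.1]},
  {"grip": 255, "linear": [0, 0, -0.03], "delta_rot": [0, 0, -0.2]},
  {"grip": 255, "linear": [0, 0, -0.06], "delta_rot": [0, 0, -0.3]},
])

```text
time: 16.55
ee_pos: [0.4588, -0.1357, 0.1312]
tcp_rot: [180.0, -0.0, 110.0]
wrist_force: [1.3, 0.3, 2.2]
opening: 0.0113
grasp_force: 60.7
```

```bash
python3 -c "
from workcell import bot
o=bot.get_obs();print(o['wrist_force'],o['torque'],o['tcp_rot'],o['ee_pos'])"
```

```text
[1.33534222 0.30570807 2.16828323] [ 0.27895977 -0.61579688  0.05489773] [ 1.79984490e+02 -2.30889771e-02  1.09999222e+02] [ 0.45880395 -0.13571615  0.13124527]
```

Request:
play_rows([
  {"grip": 255, "linear": [0.05, 0.05, 0], "delta_rot": [0, 0, 0]},
  {"grip": 255, "linear": [0.05, 0.05, 0], "delta_rot": [0, 0, 0]},
])

```text
time: 16.75
ee_pos: [0.4591, -0.1353, 0.1312]
tcp_rot: [-180.0, -0.0, 110.4]
wrist_force: [1.9, -0.0, 0.6]
opening: 0.0111
grasp_force: 59.8
```

```bash
python3 -c "
from workcell import bot
o=bot.get_obs();print(o['wrist_force'],o['torque'],o['tcp_rot'],o['ee_pos'])"
```

```text
[ 1.85436054 -0.03398146  0.64770992] [ 0.06839459 -0.34847679 -0.00682665] [-1.79979323e+02 -9.99148322e-03  1.10393329e+02] [ 0.45911927 -0.13532146  0.13124768]
```

Request:
play_rows([
  {"grip": 255, "linear": [0.04, 0.01, -0.03], "delta_rot": [0, 0, -0.1]},
  {"grip": 255, "linear": [0.05, 0.02, -0.06], "delta_rot": [0, 0, -0.2]},
  {"grip": 255, "linear": [0.05, 0.03, -0.1], "delta_rot": [0, 0, -0.3]},
  {"grip": 255, "linear": [0.05, 0.03, -0.13], "delta_rot": [0, 0, -0.4]},
])

```text
time: 17.15
ee_pos: [0.4596, -0.1351, 0.1301]
tcp_rot: [-180.0, 0.0, 87.2]
wrist_force: [0.6, 0.2, 2.3]
opening: 0.0113
grasp_force: 59.7
```

```bash
python3 -c "
from workcell import bot
o=bot.get_obs();print(o['wrist_force'],o['torque'],o['tcp_rot'],o['ee_pos'])"
```

```text
[0.63050861 0.18395141 2.27057114] [-0.01796409 -0.21638424  0.07717494] [-1.79980428e+02  5.53256328e-03  8.72317652e+01] [ 0.45956039 -0.13508917  0.1300887 ]
```

Request:
play_rows([
  {"grip": 255, "linear": [0, 0, -0.02], "delta_rot": [0, 0, -0.05]},
  {"grip": 255, "linear": [0, 0, -0.04], "delta_rot": [0, 0, -0.1]},
])

```text
time: 17.35
ee_pos: [0.4596, -0.1351, 0.1298]
tcp_rot: [-180.0, 0.0, 81.6]
wrist_force: [0.3, 0.2, 1.9]
opening: 0.0111
grasp_force: 59.7
```

```bash
cat > o.py <<'E'
from workcell import bot
o=bot.get_obs();print(o['time'],o['wrist_force'],o['torque'],o['tcp_rot'],o['ee_pos'],o['joint_efforts'][5])
E
python3 o.py
```

```text
17.35 [0.29031823 0.20050678 1.92789408] [-0.05492501 -0.24574495  0.0636221 ] [-1.79987316e+02  1.05134991e-02  8.16117288e+01] [ 0.45958177 -0.13513144  0.12975098] -0.7372181676328182
```

Request:
play_rows([
  {"grip": 255, "linear": [0, 0, -0.01], "delta_rot": [0, 0, -0.04]},
])

```text
time: 17.45
ee_pos: [0.4596, -0.1351, 0.1296]
tcp_rot: [-180.0, 0.0, 79.3]
wrist_force: [0.8, 0.2, 1.6]
opening: 0.0118
grasp_force: 59.7
```

```bash
python3 o.py
```

```text
17.45 [0.77227611 0.24551314 1.64981833] [-0.04558014 -0.23651848  0.03225932] [-1.79985286e+02  1.25917251e-02  7.93312127e+01] [ 0.45956759 -0.13513142  0.12963385] -0.49806537106633186
```

Turned 1.24 rad, torque still low. Continuing in small steps.

Request:
play_rows([
  {"grip": 255, "linear": [0, 0, -0.01], "delta_rot": [0, 0, -0.04]},
])

```text
time: 17.55
ee_pos: [0.4595, -0.1352, 0.1295]
tcp_rot: [-180.0, 0.0, 77.1]
wrist_force: [1.5, 0.1, 1.0]
opening: 0.0114
grasp_force: 59.7
```

```bash
python3 o.py
```

```text
17.55 [1.46007035 0.06813261 0.99366538] [-0.00417918 -0.2245147   0.04951839] [-1.79985159e+02  1.33798308e-02  7.70532803e+01] [ 0.45954896 -0.13515539  0.12951567] -0.6159843318164349
```

Request:
play_rows([
  {"grip": 255, "linear": [0, 0, -0.01], "delta_rot": [0, 0, -0.03]},
])

```text
time: 17.65
ee_pos: [0.4596, -0.1351, 0.1294]
tcp_rot: [-180.0, 0.0, 75.3]
wrist_force: [1.2, 0.9, 1.4]
opening: 0.0114
grasp_force: 59.7
```

```bash
python3 o.py
```

```text
17.65 [1.20336213 0.94376494 1.39634378] [-0.0168902  -0.18999755  0.04729624] [-1.79984789e+02  1.05813846e-02  7.53084297e+01] [ 0.4595759  -0.13511348  0.12940335] -0.3238717373460531
```

Request:
play_rows([
  {"grip": 255, "linear": [0, 0, -0.01], "delta_rot": [0, 0, -0.03]},
])

```text
time: 17.75
ee_pos: [0.4596, -0.1351, 0.1293]
tcp_rot: [-180.0, 0.0, 73.5]
wrist_force: [-0.0, -1.0, 1.0]
opening: 0.0113
grasp_force: 59.7
```

```bash
python3 o.py
```

```text
17.75 [-0.03504677 -1.02160457  1.03095657] [-0.05171874 -0.22262341  0.04443052] [-1.79992876e+02  9.30602126e-03  7.35394562e+01] [ 0.45961596 -0.13512586  0.12934518] -0.48220474272966385
```

Request:
play_rows([
  {"grip": 255, "linear": [0, 0, -0.01], "delta_rot": [0, 0, -0.03]},
])

```text
time: 17.85
ee_pos: [0.4596, -0.1351, 0.1292]
tcp_rot: [-180.0, 0.0, 71.8]
wrist_force: [1.0, -0.4, 1.6]
opening: 0.011
grasp_force: 59.7
```

```bash
python3 o.py
```

```text
17.85 [ 1.0401682  -0.44137941  1.59179194] [ 0.00366732 -0.25430204  0.04078667] [-1.79993757e+02  7.16317042e-03  7.17728915e+01] [ 0.459629   -0.13510248  0.12923678] -0.4927804134786129
```

Request:
play_rows([
  {"grip": 255, "linear": [0, 0, -0.01], "delta_rot": [0, 0, -0.02]},
])

```text
time: 17.95
ee_pos: [0.4596, -0.1351, 0.1292]
tcp_rot: [-180.0, 0.0, 70.6]
wrist_force: [0.3, -0.0, 2.7]
opening: 0.0115
grasp_force: 59.7
```

```bash
python3 o.py
```

```text
17.95 [ 0.25171938 -0.00535249  2.66999007] [-0.0877109  -0.14332144  0.00507648] [-1.79996084e+02  6.49992019e-03  7.06140704e+01] [ 0.45962865 -0.13509635  0.12915343] -0.17390248831361532
```

Request:
play_rows([
  {"grip": 255, "linear": [0, 0, -0.01], "delta_rot": [0, 0, -0.03]},
])

```text
time: 18.05
ee_pos: [0.4597, -0.1351, 0.1291]
tcp_rot: [-180.0, 0.0, 68.9]
wrist_force: [0.2, -0.2, 1.7]
opening: 0.0114
grasp_force: 59.7
```

```bash
python3 o.py
```

```text
18.05 [ 0.1698303  -0.20966324  1.73103394] [-0.04789896 -0.16937076 -0.03218216] [-1.79999427e+02  2.38790304e-03  6.88868254e+01] [ 0.45966231 -0.13509345  0.12907465] -0.5928454734385014
```

Request:
play_rows([
  {"grip": 255, "linear": [0, 0, -0.01], "delta_rot": [0, 0, -0.03]},
])

```text
time: 18.15
ee_pos: [0.4597, -0.1351, 0.129]
tcp_rot: [-180.0, 0.0, 67.1]
wrist_force: [0.6, -0.2, 2.4]
opening: 0.0115
grasp_force: 59.7
```

```bash
python3 o.py
```

```text
18.15 [ 0.64705183 -0.18855065  2.36352213] [-0.11821662 -0.14939723  0.00243336] [-1.79997972e+02  3.32007684e-03  6.71261095e+01] [ 0.45965977 -0.13509849  0.12895606] -0.4920293390750885
```

Request:
play_rows([
  {"grip": 255, "linear": [0, 0, -0.01], "delta_rot": [0, 0, -0.02]},
])

```text
time: 18.25
ee_pos: [0.4597, -0.1351, 0.1289]
tcp_rot: [180.0, -0.0, 66.0]
wrist_force: [0.8, -0.2, 1.3]
opening: 0.0118
grasp_force: 60.0
```

```bash
python3 o.py
```

```text
18.25 [ 0.76399686 -0.16024651  1.33039129] [-0.01189011 -0.18007677  0.08873361] [ 1.79994664e+02 -8.28865867e-05  6.59930139e+01] [ 0.4597089  -0.13509087  0.12892304] -0.1237915176898241
```

Request:
play_rows([
  {"grip": 255, "linear": [0, 0, 0], "delta_rot": [0, 0, -0.02]},
])

```text
time: 18.35
ee_pos: [0.4597, -0.1351, 0.1289]
tcp_rot: [180.0, 0.0, 64.9]
wrist_force: [0.6, -0.6, 1.3]
opening: 0.0111
grasp_force: 60.6
```

```bash
python3 o.py
```

```text
18.35 [ 0.60934866 -0.61819877  1.33573097] [-0.06697075 -0.20465384  0.135657  ] [1.79994456e+02 8.87651624e-04 6.48764496e+01] [ 0.45969884 -0.13509918  0.12891976] -0.17314046155661345
```

Request:
play_rows([
  {"grip": 255, "linear": [0, 0, 0], "delta_rot": [0, 0, -0.02]},
])

```text
time: 18.45
ee_pos: [0.4597, -0.1351, 0.1289]
tcp_rot: [180.0, -0.0, 63.7]
wrist_force: [0.8, -0.5, 1.9]
opening: 0.0113
grasp_force: 61.7
```

```bash
python3 o.py
```

```text
18.45 [ 0.8260435  -0.54678091  1.92318827] [-0.04190759 -0.24557555  0.21482266] [ 1.79993767e+02 -1.40584089e-03  6.37377990e+01] [ 0.45970965 -0.13507505  0.12890905] -0.10831850348040462
```

The torque climbs steadily with no more descent, so the firm stop is reached. One last small nudge, then release.

Request:
play_rows([
  {"grip": 255, "linear": [0, 0, 0], "delta_rot": [0, 0, -0.015]},
  {"grip": 255, "linear": [0, 0, 0], "delta_rot": [0, 0, -0.015]},
])

```text
time: 18.65
ee_pos: [0.4597, -0.1351, 0.1289]
tcp_rot: [180.0, -0.0, 62.9]
wrist_force: [1.7, -0.4, 1.9]
opening: 0.0111
grasp_force: 62.5
```

```bash
python3 o.py
```

```text
18.65 [ 1.72545603 -0.41864355  1.88142832] [-0.06044281 -0.28183972  0.26739731] [ 1.79996689e+02 -1.87228643e-03  6.29318118e+01] [ 0.45972217 -0.13505681  0.12887721] 0.4927835427224636
```

Request:
play_rows([
  {"grip": 110, "linear": [0, 0, 0], "delta_rot": [0, 0, 0]},
  {"grip": 110, "linear": [0, 0, 0], "delta_rot": [0, 0, 0]},
  {"grip": 110, "linear": [0, 0, 0], "delta_rot": [0, 0, 0]},
  {"grip": 110, "linear": [0, 0, 0], "delta_rot": [0, 0, 0]},
  {"grip": 110, "linear": [0, 0, 0], "delta_rot": [0, 0, 0]},
  {"grip": 110, "linear": [0, 0, 0], "delta_rot": [0, 0, 0]},
])

```text
time: 19.25
ee_pos: [0.4596, -0.1351, 0.1289]
tcp_rot: [-180.0, 0.0, 63.0]
wrist_force: [-0.7, -0.1, 0.8]
opening: 0.0485
grasp_force: 0.0
```

Request:
play_rows([
  {"grip": 110, "linear": [0, 0, 1], "delta_rot": [0, 0, 0]},
  {"grip": 110, "linear": [0, 0, 3], "delta_rot": [0, 0, 0]},
  {"grip": 110, "linear": [0, 0, 7], "delta_rot": [0, 0, 0]},
  {"grip": 110, "linear": [0, 0, 11], "delta_rot": [0, 0, 0]},
  {"grip": 110, "linear": [0, 0, 15], "delta_rot": [0, 0, 0]},
  {"grip": 110, "linear": [0, 0, 15], "delta_rot": [0, 0, 0]},
  {"grip": 110, "linear": [0, 0, 15], "delta_rot": [0, 0, 0]},
])

```text
time: 19.95
ee_pos: [0.4601, -0.1352, 0.2802]
tcp_rot: [179.9, -0.0, 63.0]
wrist_force: [-0.4, -0.9, -0.8]
opening: 0.0486
grasp_force: 0.0
```

```bash
python3 - <<'E'
from h import *
np.set_printoptions(precision=4,suppress=True)
for n in("side","top"):
    p=bot.camera(n)
    if n=="side": save(p,"pics/end.png",(150,60,450,330),2)
    v,u=np.mgrid[0:400,0:640]; X=at_depth(p,np.c_[u.ravel(),v.ravel()])
    m=(p["range_z"].ravel()>0)&(np.hypot(X[:,0]-.46,X[:,1]+.134)<.032)&(X[:,2]>.135)&(X[:,2]<.2)
    if m.sum(): print(n,m.sum(),np.sort(X[m][:,2])[-8:],np.percentile(X[m][:,2],75),cv2.minAreaRect(X[m][:,:2].astype(np.float32)))
E
python3 o.py
```

```text
side 125 [0.1551 0.1552 0.1552 0.1552 0.1553 0.1554 0.1555 0.156 ] 0.15406453095212913 ((0.4605799913406372, -0.13362590968608856), (0.056755632162094116, 0.01317550614476204), 65.33951568603516)
top 162 [0.1562 0.1562 0.1564 0.1564 0.1568 0.1569 0.1572 0.1588] 0.1548957376628811 ((0.4592263698577881, -0.13276684284210205), (0.05180513486266136, 0.01400272361934185), 69.65946197509766)
20.05 [ 0.0127071  -0.21317742 -0.02082945] [-0.02023001 -0.01394968  0.01417125] [-1.79939463e+02  1.05134035e-02  6.29538411e+01] [ 0.45947485 -0.13502532  0.27822808] -2.9688587801501853e-05
```

View pics/end.png

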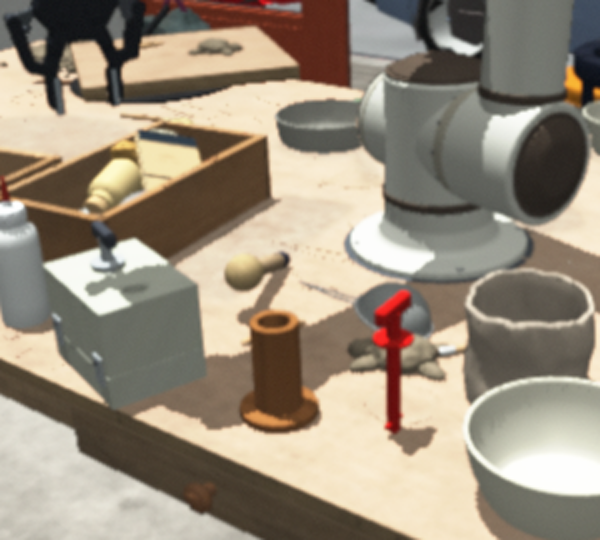

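The bolt stands upright in the mould at crop (105,245) with its flange just above the mouth. The handle top is at about 0.1545 m against 0.1542 expected, the holder is empty, and the pot, bowl and red bolt are untouched.

```bash
python3 -c "
from workcell import bot
print(bot.job_done())"
```

```text
the job is handed in; nothing more can be done
None
```

The clamp bolt is screwed fully home in the mould's well and released, and the job is handed in at about 20 s; the firm stop was felt at about 0.27 N m, and the pot and bowl were not touched.

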